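Hold a knife handle against its ferrule in the gluing fixture

ROBOT

A 6-joint arm with a two-finger parallel gripper is mounted at the origin on a cart in front of the work surface, level with it; the furniture and walls round the work are solid. World frame = base frame: x ahead of the robot, y to its left, z up, the work surface at z = 0. Lengths are in mm, angles in rad, forces in N, time in s.
With the tool pointing down it reaches from about 275 to 1000 mm from the base axis. Payload 8.4 kg.
Tool frame: the origin (TCP) lies at the very end of the fingers, on their centre line; the grasp point (between the pads) lies 19 mm behind it (r.pinch_z is the distance from the TCP to the grasp point, in mm); z points along the fingers, y is the line along which they close (so a half turn about z gives the same grasp; the last joint's range is limited). The gripper opens to 85 mm and grips with 20 to 120 N. Pads are 22 mm wide; open, the fingers measure 114 mm over their backs; the gripper's body (76 mm by 85 mm) begins 54 mm behind the grasp point. The pads swing forward as they close: fully open they stand 13 mm farther back than shut.
Start: joints at [-1.232, 0.353, 1.633, -0, 1.155, -0.002], TCP at [208.899, -589.058, 231.281] pointing down, gripper open.
Joint ranges: [-2.63, 2.63], [-0.92, 2.1], [0.06, 2.66], [-1.3, 4.44], [0, 2.69], [-3.02, 3.02]. Speed limits (rad/s): [2.22, 2.22, 2.79, 3.14, 3.14, 3.14].

INTERFACE

Orientations are given as [roll, pitch, yaw] about the fixed x, y, z axes, in that order (R = Rz(yaw) Ry(pitch) Rx(roll)).
In Python, from rig import r gives the robot as it stands.
- The arm moves only by the tool carry_out, never from a script. Its argument "series" is a list of rows, each a list of 7 numbers: the turn, a rotation vector about the tool's x, y, z as a fraction of full scale, then the shift along the tool's x, y, z as a fraction of full scale, then the gripper command: -1 is fully open, 1 is shut, values between are in proportion. A call has 1 to 8 rows; each row is the pose to reach, as a shift and turn from the pose commanded when the call began, along the tool's axes at that moment, turning the shorter way round; what a row does not reach only later rows make up. Full scale, the value 1, is 0.25 m for a shift and pi rad for a turn. A row lasts 1/8 s, in which the tool goes at most 62.5 mm and 10.7 degrees, less where a joint would pass 70% of its speed; a pose out of reach is approached as far as the arm can. A call with a number of a shift or a turn outside -1 to 1 is refused whole. A call with a gripper value outside its range is refused whole. The fingers move at their own pace and stop on an object; "force" is the grip in N (left out, the last holds). Time passes only in rows, so rows that repeat a pose let the fingers close. It gives the time, the measured TCP pose, the force, the opening and the grip force at its end, in the units of the state.
- r.sense(): the state, without advancing time (a new reading comes with each control period).
- r.grab_frame(name): name is "side" or "top"; returns the picture (480x640x3 uint8, red, green, blue); there is no depth.
- r.get_calibration(name): a dict with "K" (3x3 intrinsics, pixels), "pose" (4x4, takes a point from camera to world coordinates). Camera axes: x right, y up, looking along -z (the intrinsics and any distortion apply to the point x, -y, -z); pixel columns grow to the right and rows downward; lengths in mm; the calibration is good to about 2 mm. A picture is of the moment at which its call begins. get_calibration takes no time and is no camera call.
- r.sign_off(): hands the job in; it is judged then, once.
Trained networks look in the newest picture that a camera, given by its name, has taken for a name from the list of things; names that differ only in an ending like _2 or _b are one class to them, and where a whole thing is asked for, a point or a joint stands for the part that bears it (a point fixed in the world has none). Each returns a list of dicts, best first, with "score" (0 to 1); they miss things now and then, are a little off and sometimes report something else, mostly with a low value. They report only what shows in the picture. A call takes as long as a camera call.
- r.silhouettes(camera, label): "region" (480x640 bool, what is visible of it) and "position" ([row, column] in pixels, amid what is visible of it).
The state is a dict: "clock": time; "qpos": joint angles; "qvel": joint speeds; "joint_efforts": joint torques, N m; "eef_pos": TCP position; "tcp_rot": TCP orientation; "contact_force": force on the tool from outside, world axes, zero at the start; "wrist_torque": the same for the moment, N m; "opening": opening from 0.0 (shut) to 1.0 (fully open); "grasp_force": force on a finger pad.
Only numpy, scipy, OpenCV 4.12 (cv2) and the standard library are available. Lean on these libraries where they do the work, as an engineer would, in place of code of your own. Each camera call takes 0.05 s, during which the arm holds its last target. There are 200 camera calls.

TASK

I am gluing a ferrule to a knife handle. Wind the clockwork bench timer clockwise to its stop and let go so that it starts running; then lay the wooden handle blank from the bench in the saddles of the gluing fixture and push its end squarely against the ferrule on the sprung head, with a steady push of about 12 N, which sinks the head about half-way, never all the way in. Finish while still holding it pressed like that, so that I can wind up the clamping screw behind it; leave the marker, loupe and spare ferrule where they lie.

Things in the scene. Friction and masses are not known exactly. Their poses are not given: they have to be found in the camera images.
- blank_centre (a point): Centre of the loose handle blank, a straight pale wooden bar of octagonal section, 118 mm long, 23 mm wide, 19 mm high, square ends, about 35 g, lying flat on the bench; half-way up, 9.5 mm above its underside. y axis along the length, x across the width, z up. Either end may go to the ferrule.
- handle_blank: The same blank; origin at the centre of its underside, same axes.
- fixture: Gluing fixture screwed to the bench: plywood base 315 x 84 x 15 mm with, in a row along its x, a tail block with clamping screw, two wooden saddles and the sprung head before its metal housing (+x end). Origin: centre of the base's underside; +x is the way the blank is pushed, z up. Seated, the blank's centre is 44.5 mm above the bench at y = 0; at the right push it is at about x = +1.5 mm.
- saddle_head (a point): Middle of the floor of the saddle next to the head, 35 mm above the bench, at fixture x = +37.5 mm. Saddle 16 mm thick along x; its cheeks are 27 mm apart at the floor, lean outward to 36 mm apart and end 52 mm above the bench.
- saddle_tail (a point): Middle of the floor of the other, equal saddle, at fixture x = -44.5 mm, 35 mm above the bench. Between the two saddles is a clear gap of 66 mm where fingers can reach down beside the blank, to the base's top 15 mm above the bench.
- screw_end (a point): End of the clamping screw, wound back, 44.5 mm above the bench, at fixture x = -105 mm. From here to the ferrule's face is 155 mm with the head out, so the blank goes in from above with 37 mm to spare. Tail block and head housing are 36 mm wide and 67 mm high above the bench.
- ferrule_face (a point): Centre of the ferrule's free face, 44.5 mm above the bench; moves with the sprung head. x axis = the direction in which the head is pushed in (same as the fixture's x).
- ferrule: The black ferrule fixed on the sprung head: a ring 23 mm in diameter and 22 mm long, lying with its axis along the fixture's x. Origin at the centre of its free face; its own z axis points along the fixture's +x.
- sprung_head (a joint): How far the head is pushed in, in m: 0 fully out, 0.020 fully in. Spring with preload: the push is 4 N at 0 (as soon as it begins to yield) plus 0.8 N per mm, so 12 N at 0.010. A dark collar on the rod behind the housing backs out by the same amount.
- timer: Clockwork bench timer fixed to the bench: white square case 84 x 84 mm, 33 mm high, with a black bar knob on top. Origin at the centre of its underside.
- timer_grip (a point): Middle of the knob's bar grip, on the knob's vertical axis, 49 mm above the bench. The bar is 44 mm long, 12 mm thick and reaches from 36 to 62 mm above the bench. The point's x axis runs along the bar to its white pointer mark and turns with the knob.
- timer_knob (a joint): Knob angle in rad: 0 run down (as it stands at the start), grows clockwise seen from above to the hard stop at 1.2 (fully wound). Winding takes little torque (about 0.15 N m at 1 rad/s, less when slower); let go, it runs back by itself at about 0.03 rad/s.
- marker: Felt marker on the bench, 124 x 13 x 14 mm; leave alone.
- loupe: Black eye loupe, 37 mm across, 22 mm high; leave alone.
- spare_ferrule: Loose pale spare ferrule standing on the bench, 23 mm across, 22 mm high; leave alone.

How it is judged:
By the outcome, as a careful person would: the job done as asked, in the order asked, and still so for the second after the job is handed in, while the arm keeps its last pose, push and grip.
It also fails if it takes over 48 s, if anything falls off the work surface, if the arm or the gripper's body presses on something with over 40 N, if the wrist force passes 120 N, or if a joint passes its speed limit or range.

## Working session

There is one attempt and no reset: what is moved stays moved. The work goes in short steps, Python scripts to look and compute and a tool call to move; the robot and the scene stay as the last step left them, time stands still between calls to the robot, and variables do not carry over. Pictures are saved under pics/ and viewed, at most 10 in all, crops included, and the job is handed in when it is done.

Besides the shell and the picture viewer there is one more tool, called as name(argument=value, ...) on one line, values as JSON. carry_out: Moves the arm, as the interface text tells. Its arguments: {"type":"object","properties":{"series":{"type":"array"},"force":{"type":"number"}},"required":["series"]}

```bash
mkdir -p pics; ls
python3 - <<'E'
from rig import r
import cv2,numpy as np
for c in ("top","side"):
    im=r.grab_frame(c); cv2.imwrite(f"pics/{c}0.png",im[:,:,::-1])
    k=r.get_calibration(c); print(c,np.round(k["K"],1).tolist(),np.round(k["pose"],3).tolist(),[x for x in k if x not in("K","pose")])
    for l in ("handle_blank","fixture","ferrule","timer","timer_knob","marker","loupe","spare_ferrule"):
        for d in r.silhouettes(c,l)[:2]: print(l,round(d["score"],2),d["position"],d["region"].sum())
s=r.sense(); print(s); print(r.pinch_z)
E
```

```text
pics
top [[435.2, 0.0, 323.4], [0.0, 435.2, 243.9], [0.0, 0.0, 1.0]] [[0.007, 0.993, -0.118, 436.284], [-1.0, 0.008, 0.001, 47.99], [0.002, 0.118, 0.993, 925.807], [0.0, 0.0, 0.0, 1.0]] []
handle_blank 0.58 [287.8, 250.9] 606
handle_blank 0.53 [289.3, 404.6] 210
fixture 0.72 [205.5, 342.5] 5985
ferrule 0.62 [209.6, 373.3] 108
timer 0.77 [289.3, 404.5] 1709
timer_knob 0.62 [286.3, 405.9] 228
marker 0.72 [280.1, 205.3] 362
loupe 0.39 [304.7, 317.3] 7
spare_ferrule 0.54 [258.9, 445.1] 93
side [[455.3, 0.0, 317.6], [0.0, 455.3, 242.2], [0.0, 0.0, 1.0]] [[0.939, 0.204, -0.278, 304.538], [-0.344, 0.597, -0.724, -556.275], [0.018, 0.776, 0.631, 596.493], [0.0, 0.0, 0.0, 1.0]] []
handle_blank 0.83 [234.2, 257.6] 485
handle_blank 0.47 [278.4, 372.1] 6063
fixture 0.89 [278.8, 371.1] 5896
ferrule 0.46 [281.3, 369.9] 5848
timer 0.75 [344.4, 302.9] 2653
timer_knob 0.95 [333.7, 306.7] 427
marker 0.84 [209.4, 250.8] 333
loupe 0.69 [285.3, 261.8] 383
spare_ferrule 0.62 [386.4, 362.8] 267
{'clock': 0.9, 'qpos': array([-1.23238360e+00,  3.52995976e-01,  1.63342206e+00, -6.63150124e-07,
        1.15521193e+00, -2.39118054e-03]), 'qvel': array([-0.00050573,  0.00053073,  0.00030439,  0.00098591,  0.00061369,
        0.00139096]), 'joint_efforts': array([ 1.21170429e-03, -6.05159354e+01, -3.42444062e+01, -3.50021605e-05,
        1.10531393e-03, -1.21068740e-05]), 'eef_pos': array([ 208.90316978, -589.03829791,  231.27402745]), 'tcp_rot': array([-3.14155534e+00,  5.17461809e-07,  3.40804172e-01]), 'contact_force': array([ 0.39799584, -0.48905648,  0.08716908]), 'wrist_torque': array([-0.01601752, -0.00365922,  0.05747041]), 'grasp_force': 0.0, 'opening': 1.000703551968509}
18.700000000000003
```

Run:
```python
import cv2
a=cv2.imread("pics/top0.png")[150:350,190:470]; cv2.imwrite("pics/top0c.png",cv2.resize(a,(784,560),interpolation=cv2.INTER_CUBIC))
a=cv2.imread("pics/side0.png")[170:430,190:510]; cv2.imwrite("pics/side0c.png",cv2.resize(a,None,fx=2.3,fy=2.3,interpolation=cv2.INTER_CUBIC))
```

```text
(no output)
```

View pics/top0c.png

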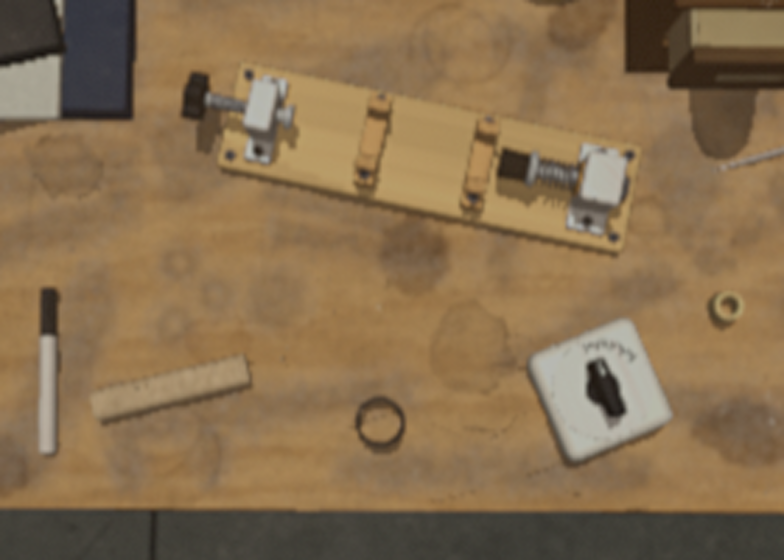

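View pics/side0c.png

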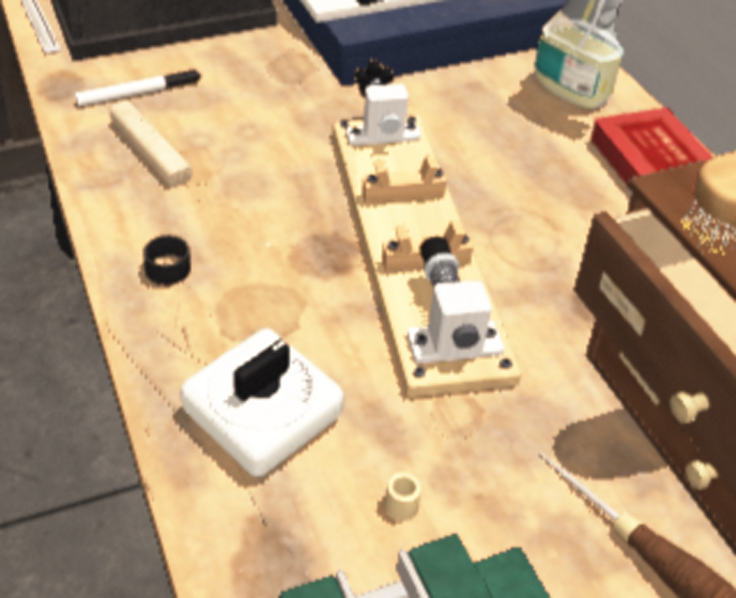

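```bash
cat > h.py <<'E'
from rig import r
import numpy as np, cv2
from scipy.optimize import minimize
def proj(c,P):
    k=r.get_calibration(c); T=np.linalg.inv(k["pose"]); q=np.asarray(P)@T[:3,:3].T+T[:3,3]
    q=q*[1,-1,-1]; u=q@k["K"].T; return u[:,:2]/u[:,2:]
def ray(c,row,col,z):
    k=r.get_calibration(c); d=np.linalg.inv(k["K"])@[col,row,1]; d=k["pose"][:3,:3]@(d*[1,-1,-1]); o=k["pose"][:3,3]
    return o+d*(z-o[2])/d[2]
def box(x0,x1,y0,y1,z0,z1): return np.array([[x,y,z] for x in(x0,x1) for y in(y0,y1) for z in(z0,z1)],float)
def place(B,x,y,a): c,s=np.cos(a),np.sin(a); return B@np.array([[c,s,0],[-s,c,0],[0,0,1]])+[x,y,0]
def render(c,boxes,p):
    m=np.zeros((960,1280),np.uint8)
    for B in boxes: cv2.fillConvexPoly(m,cv2.convexHull(np.float32(proj(c,place(B,*p))*2*16+16)).astype(np.int32),1,shift=4)
    return m
def fit(boxes,label,p0,cams=("top","side")):
    M={}
    for c in cams:
        d=r.silhouettes(c,label); M[c]=cv2.resize(d[0]["region"].astype(np.uint8),(1280,960),interpolation=cv2.INTER_NEAREST)
    return fitm(boxes,M,p0)
def fitm(boxes,M,p0):
    def cost(p,cams=M):
        t=0
        for c in cams:
            R=render(c,boxes,p); t+=1-(R&M[c]).sum()/max((R|M[c]).sum(),1)
        return t
    out=[]
    for cams in [list(M)]+[[c] for c in M]:
        S=np.array(p0)+np.array([[0,0,0],[12,0,0],[0,12,0],[0,0,.15]]); b=None
        for _ in range(3):
            b=minimize(cost,S[0] if b is None else b.x,args=(cams,),method="Nelder-Mead",options=dict(initial_simplex=S if b is None else b.x+np.array([[0,0,0],[5,0,0],[0,5,0],[0,0,.08]]),xatol=.02,fatol=1e-5))
        out.append((cams,np.round(b.x,3).tolist(),round(b.fun,3)))
    return out
FIX=[box(-157.5,157.5,-42,42,0,15),box(-52.5,-36.5,-22,22,15,45),box(29.5,45.5,-22,22,15,45)]
E
python3 - <<'E'
from h import *
for c in("top","side"): r.grab_frame(c)
a=ray("top",287.8,250.9,10); print(a)
for o in fit([box(-11.5,11.5,-59,59,0,19)],"handle_blank",[a[0],a[1],.23]): print("blank",o)
a=ray("top",286.3,405.9,50); print(a)
for o in fit([box(-42,42,-42,42,0,33),box(-22,22,-6,6,36,62)],"timer",[a[0],a[1],.3]): print("timer",o)
for o in fit([box(-22,22,-6,6,36,62)],"timer_knob",[a[0],a[1],.25]): print("knob",o)
a=ray("top",205,342.5,20); print(a)
for o in fit(FIX,"fixture",[a[0],a[1],-1.8]): print("fix",o)
print(r.sense()["clock"])
E
```

```text
[451.3321054  197.81538081  10.        ]
blank (['top', 'side'], [452.375, 197.593, 0.253], np.float64(1.154))
blank (['top'], [452.375, 197.593, 0.253], np.float64(0.154))
blank (['side'], [451.332, 197.815, 0.23], np.float64(1.0))
[ 455.96045692 -119.18092795   50.        ]
timer (['top', 'side'], [454.196, -119.109, 0.399], np.float64(0.247))
timer (['top'], [454.881, -119.8, 0.388], np.float64(0.086))
timer (['side'], [450.731, -117.774, 0.35], np.float64(0.156))
knob (['top', 'side'], [451.969, -121.048, 0.452], np.float64(0.502))
knob (['top'], [453.167, -118.624, 0.39], np.float64(0.233))
knob (['side'], [449.824, -124.759, 0.436], np.float64(0.173))
[627.13949206   6.89846333  20.        ]Traceback (most recent call last):
  File "<stdin>", line 9, in <module>
  File "h.py", line 19, in fit
    d=r.silhouettes(c,label); M[c]=cv2.resize(d[0]["region"].astype(np.uint8),(1280,960),interpolation=cv2.INTER_NEAREST)
                                              ~^^^
IndexError: list index out of range
```

Run:
```python
from h import *
B=[box(-11.5,11.5,-59,59,0,19)]
def mask(c,l,ok):
    for _ in range(4):
        r.grab_frame(c)
        for d in r.silhouettes(c,l):
            if ok(d): return cv2.resize(d["region"].astype(np.uint8),(1280,960),interpolation=cv2.INTER_NEAREST)
M={c:m for c in("top","side") if (m:=mask(c,"handle_blank",lambda d:300<d["region"].sum()<900 and d["position"][1]<300)) is not None}
for o in fitm(B,M,[452,198,.25]): print("blank",o)
M={c:m for c in("top","side") if (m:=mask(c,"fixture",lambda d:d["region"].sum()>4000)) is not None}
for o in fitm(FIX,M,[627,7,-1.8]): print("fix",o)
for n,(u,v,z) in dict(c1=(245,66,15),c2=(638,147,15),c3=(618,253,0),c4=(222,172,0),fer_face=(499,163,44.5),screw=(292,115,44.5)).items():
    print(n,np.round(ray("top",v/2.8+150,u/2.8+190,z),1))
p=[627,7,-1.8]
print(r.sense()["clock"])
```

```text
blank (['top', 'side'], [451.122, 197.53, 0.234], np.float64(0.343))
blank (['top'], [451.585, 198.595, 0.243], np.float64(0.138))
blank (['side'], [449.469, 194.932, 0.211], np.float64(0.189))
fix (['top', 'side'], [627.206, 4.642, -1.782], np.float64(0.195))
fix (['top'], [628.609, 4.803, -1.774], np.float64(0.087))
fix (['side'], [626.152, 4.805, -1.781], np.float64(0.106))
c1 [695.8 146.5  15. ]
c2 [ 634.9 -154.    15. ]
c3 [ 555.3 -140.5    0. ]
c4 [616.  164.2   0. ]
fer_face [615.7 -45.   44.5]
screw [650.5 107.8  44.5]
1.75
```

```bash
cat >> h.py <<'E'
from scipy.spatial.transform import Rotation as Ro
def go(*targets):
    s=r.sense(); R=Ro.from_euler("xyz",s["tcp_rot"]); print("t",round(s["clock"],2),"yaw",s["tcp_rot"][2].round(3),"q6",s["qpos"][5].round(2))
    for x,y,z,a in targets:
        d=R.inv().apply(np.array([x,y,z])-s["eef_pos"])/250
        w=(R.inv()*Ro.from_euler("xyz",[np.pi,0,a])).as_rotvec()/np.pi
        print([x,y,z,a],"turn",w.round(4),"shift",d.round(4))
E
python3 -c "
from h import *
go((340,-370,140,1.85),(452.5,-120,100,1.85))"
```

```text
t 1.75 yaw 0.341 q6 -0.0
[340, -370, 140, 1.85] turn [-0.      0.     -0.4804] shift [ 0.7871 -0.6506  0.3651]
[452.5, -120, 100, 1.85] turn [-0.      0.     -0.4804] shift [ 1.5455 -1.4427  0.5251]
```

carry_out(series=[[0,0,-0.48,0.78,-0.65,0.36,-1],[0,0,-0.48,0.78,-0.65,0.36,-1],[0,0,-0.48,0.78,-0.65,0.36,-1],[0,0,-0.48,0.78,-0.65,0.36,-1],[0,0,-0.48,0.78,-0.65,0.36,-1],[0,0,-0.48,0.78,-0.65,0.36,-1],[0,0,-0.48,0.78,-0.65,0.36,-1],[0,0,-0.48,0.78,-0.65,0.36,-1]], force=40)

```text
clock: 2.75
eef_pos: [338.6, -370.7, 141.4]
tcp_rot: [3.141, 0.0, 1.847]
contact_force: [-0.4, -0.8, -0.8]
opening: 1.001
grasp_force: 0.0
```

```bash
python3 -c "
from h import *
go((452.5,-120,85,3.14),(452.5,-120,85,3.54))"
```

```text
t 2.75 yaw 1.847 q6 -1.11
[452.5, -120, 85, 3.14] turn [-0.000e+00  1.000e-04 -4.115e-01] shift [0.8404 0.7122 0.2254]
[452.5, -120, 85, 3.54] turn [-0.000e+00  1.000e-04 -5.388e-01] shift [0.8404 0.7122 0.2254]
```

carry_out(series=[[0,0,-0.539,0.84,0.712,0.225,-1],[0,0,-0.539,0.84,0.712,0.225,-1],[0,0,-0.539,0.84,0.712,0.225,-1],[0,0,-0.539,0.84,0.712,0.225,-1],[0,0,-0.539,0.84,0.712,0.225,-1],[0,0,-0.539,0.84,0.712,0.225,-1],[0,0,-0.539,0.84,0.712,0.225,-1],[0,0,-0.539,0.84,0.712,0.225,-1]])

```text
clock: 3.75
eef_pos: [454.2, -120.7, 85.1]
tcp_rot: [-3.141, 0.0, -2.936]
contact_force: [-0.7, -0.2, -0.0]
opening: 1.003
grasp_force: 0.0
```

```bash
python3 -c "
from h import *
r.grab_frame('side'); 
im=r.grab_frame('side')[230:430,200:420]; cv2.imwrite('pics/s1.png',cv2.resize(im[:,:,::-1],None,fx=3,fy=3))
go((452.5,-120,38,3.54))"
```

```text
t 3.85 yaw -2.94 q6 -2.04
[452.5, -120, 38, 3.54] turn [-0.      0.0001 -0.0626] shift [0.0057 0.0045 0.1885]
```

View pics/s1.png

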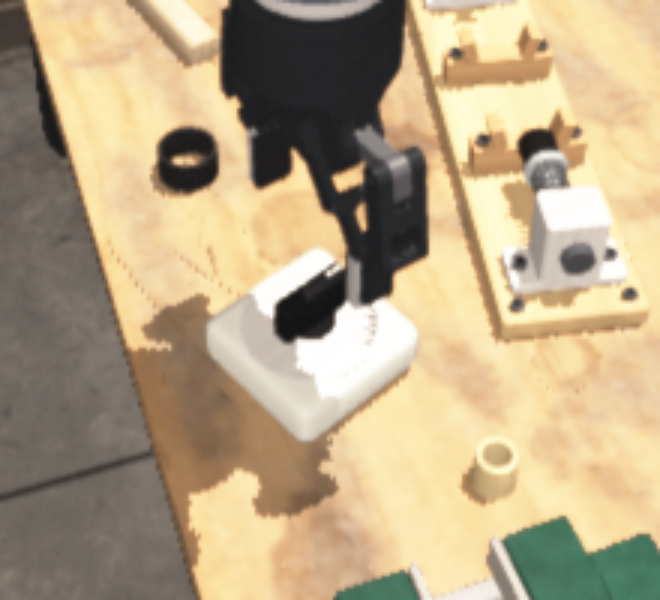

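carry_out(series=[[0,0,-0.062,0.006,0.004,0.05,-1],[0,0,-0.062,0.006,0.004,0.185,-0.3],[0,0,-0.062,0.006,0.004,0.185,-0.3],[0,0,-0.062,0.006,0.004,0.185,1],[0,0,-0.062,0.006,0.004,0.185,1],[0,0,-0.062,0.006,0.004,0.185,1],[0,0,-0.062,0.006,0.004,0.185,1],[0,0,-0.062,0.006,0.004,0.185,1]], force=40)

```text
clock: 4.85
eef_pos: [452.6, -119.7, 39.9]
tcp_rot: [3.141, 0.001, -2.749]
contact_force: [-0.8, 6.3, 8.3]
opening: 0.132
grasp_force: 39.5
```

```bash
python3 -c "
from h import *
s=r.sense(); print(s['opening'],s['grasp_force'],s['contact_force'],s['wrist_torque'],s['tcp_rot'],s['eef_pos'])"
```

```text
0.13209681096593998 39.53351855278015 [-0.82071493  6.30378788  8.32995581] [0.95281754 0.16568676 0.02952653] [ 3.14146052e+00  1.16509863e-03 -2.74869466e+00] [ 452.6470412  -119.6852604    39.88040262]
```

carry_out(series=[[0,0,0.05,0,0.004,0,1],[0,0,0.11,0,0.004,0,1],[0,0,0.165,0,0.004,0,1],[0,0,0.22,0,0.004,0,1],[0,0,0.275,0,0.004,0,1],[0,0,0.33,0,0.004,0,1],[0,0,0.37,0,0.004,0,1],[0,0,0.375,0,0.004,0,1]])

```text
clock: 5.85
eef_pos: [452.3, -120.5, 39.9]
tcp_rot: [-3.141, 0.002, 2.356]
contact_force: [-1.9, -9.3, 6.0]
opening: 0.133
grasp_force: 39.5
```

```bash
python3 -c "
from h import *
s=r.sense(); print(s['opening'],s['grasp_force'],s['contact_force'],s['wrist_torque'],s['tcp_rot'],s['eef_pos'])"
```

```text
0.13330827630250258 39.53034818172455 [-1.85639277 -9.29337497  5.98081883] [-1.65905631  0.7537839   0.04205335] [-3.14110791e+00  2.33597535e-03  2.35585931e+00] [ 452.33592112 -120.50099482   39.91416278]
```

carry_out(series=[[0,0,0.007,0,0,0,1],[0,0,0.014,0,0,0,1],[0,0,0.021,0,0,0,1],[0,0,0.021,0,0,0,1]])

```text
clock: 6.35
eef_pos: [452.3, -120.5, 39.9]
tcp_rot: [-3.141, 0.002, 2.292]
contact_force: [-3.0, -9.5, 6.6]
opening: 0.131
grasp_force: 39.6
```

```bash
python3 -c "
from h import *
s=r.sense(); print(s['opening'],s['grasp_force'],s['contact_force'],s['wrist_torque'],s['tcp_rot'],s['eef_pos'])"
```

```text
0.13081092941888953 39.5785653591156 [-2.96292652 -9.45357695  6.61866249] [-1.66265081  0.74662603  0.1431317 ] [-3.14116320e+00  2.42641994e-03  2.29202926e+00] [ 452.33148699 -120.53296218   39.9362204 ]
```

carry_out(series=[[0,0,0.01,0,0,0,1],[0,0,0.02,0,0,0,1],[0,0,0.03,0,0,0,1],[0,0,0.03,0,0,0,1]])

```text
clock: 6.85
eef_pos: [452.3, -120.6, 39.9]
tcp_rot: [-3.141, 0.002, 2.198]
contact_force: [-2.7, -10.1, 6.2]
opening: 0.133
grasp_force: 40.4
```

```bash
python3 -c "
from h import *
s=r.sense(); print(s['opening'],s['grasp_force'],s['contact_force'],s['wrist_torque'],s['tcp_rot'],s['eef_pos'])
a=(451,197.5,120,1.806)
go((452,-120,95,2.23),a)"
```

```text
0.1330953896751945 40.3779011964798 [ -2.6720748  -10.12897377   6.15965456] [-1.55312911  0.78942746  0.52647414] [-3.14119123e+00  2.49108357e-03  2.19838354e+00] [ 452.27323755 -120.55177595   39.92696754]
t 6.85 yaw 2.198 q6 -0.89
[452, -120, 95, 2.23] turn [-0.0001  0.0008 -0.0101] shift [ 0.0019  0.0003 -0.2203]
[451, 197.5, 120, 1.806] turn [0.     0.0008 0.1249] shift [ 1.032   0.7428 -0.3232]
```

carry_out(series=[[0,0,0,0,0,0,-1],[0,0,0,0,0,0,-1],[0,0,0,0,0,0,-1],[0,0,0,0,0,-0.22,-1],[0,0,0,0,0,-0.32,-1],[0,0,0.125,0.99,0.74,-0.32,-1],[0,0,0.125,0.99,0.74,-0.32,-1],[0,0,0.125,0.99,0.74,-0.32,-1]])

```text
clock: 7.85
eef_pos: [455.3, 51.3, 119.1]
tcp_rot: [3.141, 0.0, 1.799]
contact_force: [0.7, -0.6, -0.3]
opening: 0.999
grasp_force: 0.0
```

```bash
python3 -c "
from h import *
s=r.sense(); print(s['opening'],s['contact_force'],s['wrist_torque'])
im=r.grab_frame('side')[230:430,200:420]; cv2.imwrite('pics/s2.png',cv2.resize(im[:,:,::-1],None,fx=3,fy=3))
go((451,197.5,45,1.806),(451,197.5,2.5,1.806))"
```

```text
0.9993420953892725 [ 0.71204199 -0.55206265 -0.29613471] [ 0.01881826 -0.04359517 -0.01456542]
t 7.9 yaw 1.798 q6 -0.11
[451, 197.5, 45, 1.806] turn [ 0.0005 -0.0008 -0.0027] shift [0.5483 0.1094 0.2979]
[451, 197.5, 2.5, 1.806] turn [ 0.0005 -0.0008 -0.0027] shift [0.5478 0.1091 0.4679]
```

View pics/s2.png

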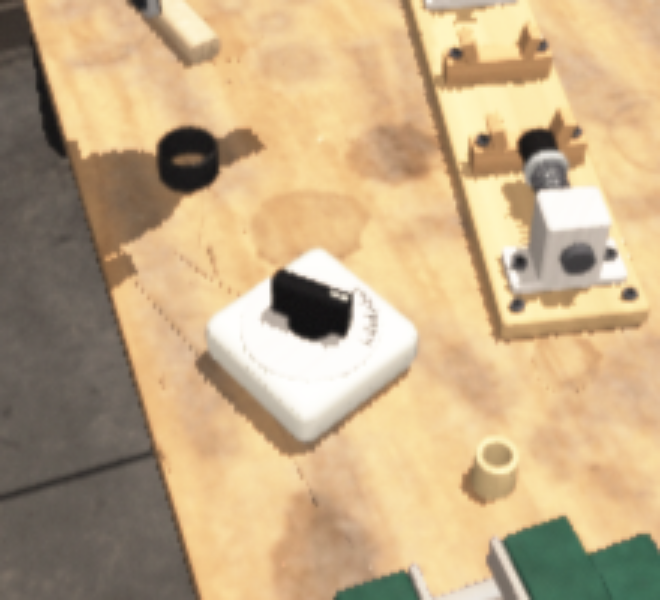

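carry_out(series=[[0.0005,-0.0008,-0.003,0.25,0.05,0.1,-1],[0.0005,-0.0008,-0.003,0.45,0.09,0.2,-1],[0.0005,-0.0008,-0.003,0.548,0.109,0.25,-0.5],[0.0005,-0.0008,-0.003,0.548,0.109,0.3,-0.3],[0.0005,-0.0008,-0.003,0.548,0.109,0.4,-0.2],[0.0005,-0.0008,-0.003,0.548,0.109,0.466,-0.1],[0.0005,-0.0008,-0.003,0.548,0.109,0.466,-0.1],[0.0005,-0.0008,-0.003,0.548,0.109,0.466,-0.1]])

```text
clock: 8.9
eef_pos: [450.3, 189.1, 2.7]
tcp_rot: [-3.14, 0.002, 1.813]
contact_force: [-0.6, -0.3, 0.7]
opening: 0.548
grasp_force: 0.0
```

carry_out(series=[[0,0,0,0,0,0,0.2],[0,0,0,0,0,0,0.4],[0,0,0,0,0,0,1],[0,0,0,0,0,0,1],[0,0,0,0,0,0,1]], force=50)

```text
clock: 9.52
eef_pos: [450.4, 189.6, 3.0]
tcp_rot: [-3.141, 0.002, 1.814]
contact_force: [-0.7, -1.5, 6.8]
opening: 0.255
grasp_force: 49.5
```

```bash
python3 -c "
from h import *
s=r.sense(); print(s['opening'],s['contact_force'],s['wrist_torque'],s['grasp_force'],s['eef_pos'])
im=r.grab_frame('side')[150:310,150:420]; cv2.imwrite('pics/s3.png',cv2.resize(im[:,:,::-1],None,fx=2.9,fy=2.9))
go()"
```

```text
0.25471205625016663 [-0.74875647 -1.48394875  6.76950872] [-0.23594042  0.07953736 -0.01590425] 49.53011691570282 [450.37457894 189.64123402   3.01684328]
t 9.57 yaw 1.814 q6 0.16
```

View pics/s3.png

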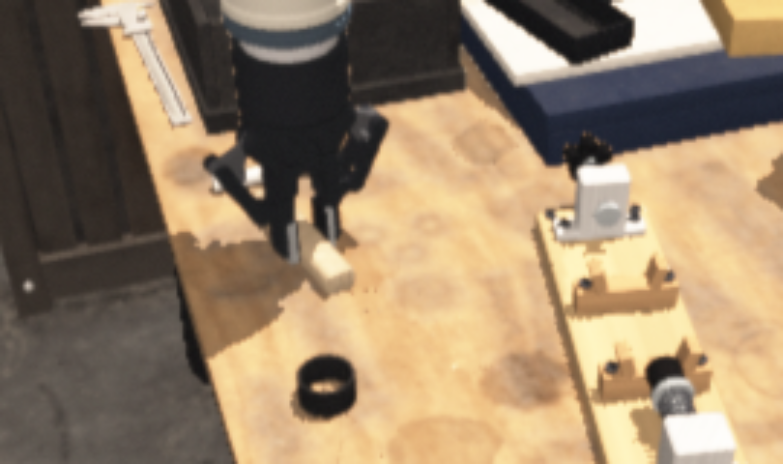

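```bash
python3 -c "
from h import *
go((450.4,189.6,110,1.814),(629.3,14.5,110,1.361))"
```

```text
t 9.57 yaw 1.814 q6 0.16
[450.4, 189.6, 110, 1.814] turn [-0.0001  0.0008  0.    ] shift [-1.200e-03 -3.000e-04 -4.279e-01]
[629.3, 14.5, 110, 1.361] turn [1.000e-04 8.000e-04 1.442e-01] shift [-0.8534  0.5255 -0.426 ]
```

carry_out(series=[[0,0,0,0,0,-0.2,1],[0,0.0008,0,0,0,-0.428,1],[0,0.0008,0.05,-0.2,0.12,-0.428,1],[0,0.0008,0.1,-0.43,0.26,-0.428,1],[0,0.0008,0.144,-0.65,0.4,-0.428,1],[0,0.0008,0.144,-0.82,0.505,-0.428,1],[0,0.0008,0.144,-0.853,0.5255,-0.428,1],[0,0.0008,0.144,-0.853,0.5255,-0.428,1]], force=70)

```text
clock: 10.58
eef_pos: [628.4, 14.2, 109.3]
tcp_rot: [-3.14, 0.001, 1.361]
contact_force: [0.4, 0.1, -0.9]
opening: 0.252
grasp_force: 68.8
```

carry_out(series=[[0,0,0,0,0,0,1],[0,0,0,0,0,0,1]])

```text
clock: 10.82
eef_pos: [628.0, 15.6, 109.7]
tcp_rot: [-3.14, 0.001, 1.363]
contact_force: [0.3, 0.3, 0.2]
opening: 0.249
grasp_force: 68.8
```

Run:
```python
from h import *
im=r.grab_frame('side')[150:350,280:500]; cv2.imwrite('pics/s4.png',cv2.resize(im[:,:,::-1],None,fx=3,fy=3,interpolation=cv2.INTER_CUBIC))
s=r.sense(); print(s['opening'],s['contact_force'],s['wrist_torque'],s['grasp_force'],s['eef_pos'],s['tcp_rot'])
# expected end corners of the blank (head end, other end) in side crop px
a=s['tcp_rot'][2]-np.pi; e=s['eef_pos']
for x in(67-16,-67):
    B=box(x,x,-11.5,11.5,e[2]-3,e[2]+16); print(x,((proj('side',place(B,e[0],e[1],a))-[280,150])*3).round().tolist())
go((629.3,14.5,60,1.361),(629.3,14.5,38,1.361))
```

```text
0.2491780483534369 [ 0.37553517  0.34093422 -0.46940723] [0.0017338  0.00476438 0.00877412] 68.83879780769348 [628.20369891  15.45311567 109.77541398] [-3.14044864e+00  5.04861944e-04  1.36299044e+00]
51 [[279.0, 286.0], [282.0, 259.0], [318.0, 283.0], [322.0, 256.0], [279.0, 286.0], [282.0, 259.0], [318.0, 283.0], [322.0, 256.0]]
-67 [[235.0, 168.0], [237.0, 143.0], [270.0, 165.0], [273.0, 140.0], [235.0, 168.0], [237.0, 143.0], [270.0, 165.0], [273.0, 140.0]]
t 10.88 yaw 1.363 q6 0.23
[629.3, 14.5, 60, 1.361] turn [-0.0004  0.0002  0.0006] shift [-0.0027  0.0053  0.1991]
[629.3, 14.5, 38, 1.361] turn [-0.0004  0.0002  0.0006] shift [-0.0027  0.0054  0.2871]
```

View pics/s4.png

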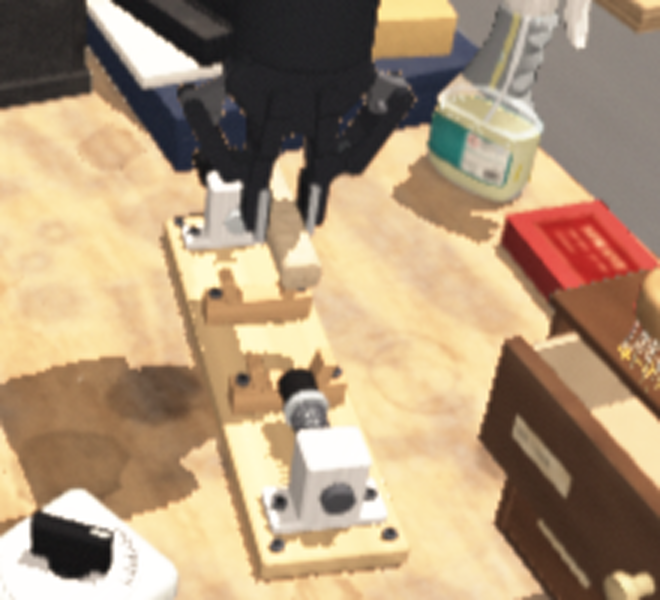

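carry_out(series=[[-0.0004,0,0.0006,-0.003,0.005,0.08,1],[-0.0004,0,0.0006,-0.003,0.005,0.15,1],[-0.0004,0,0.0006,-0.003,0.005,0.2,1],[-0.0004,0,0.0006,-0.003,0.005,0.235,1],[-0.0004,0,0.0006,-0.003,0.005,0.255,1],[-0.0004,0,0.0006,-0.003,0.005,0.268,1],[-0.0004,0,0.0006,-0.003,0.005,0.268,1]])

```text
clock: 11.75
eef_pos: [630.0, 13.4, 42.7]
tcp_rot: [3.141, 0.0, 1.36]
contact_force: [-0.3, 0.9, -0.5]
opening: 0.249
grasp_force: 68.8
```

Run:
```python
from h import *
im=r.grab_frame('side')[180:310,310:470]; cv2.imwrite('pics/s5.png',cv2.resize(im[:,:,::-1],None,fx=4.5,fy=4.5,interpolation=cv2.INTER_CUBIC))
s=r.sense(); print(s['contact_force'],s['wrist_torque'],s['eef_pos'],s['tcp_rot'])
```

```text
[-1.12748544 -0.23373232 -0.39474566] [-0.00457883 -0.01531366 -0.02605289] [630.11834527  13.39008634  42.92118787] [3.14071252e+00 4.07670826e-04 1.35969547e+00]
```

View pics/s5.png

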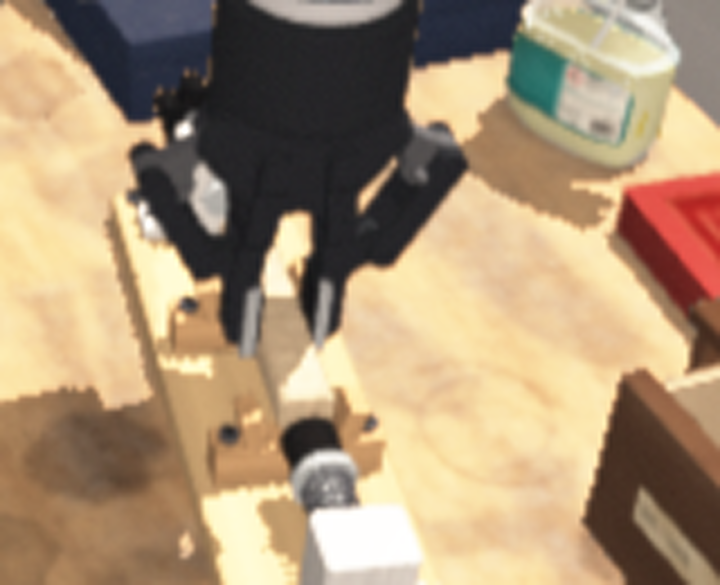

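carry_out(series=[[0,0,0,0,-0.003,0.006,1],[0,0,0,0,-0.003,0.012,1],[0,0,0,0,-0.003,0.017,1],[0,0,0,0,-0.003,0.017,1]])

```text
clock: 12.3
eef_pos: [629.1, 13.5, 38.3]
tcp_rot: [3.141, 0.001, 1.36]
contact_force: [-0.1, -0.6, -0.5]
opening: 0.249
grasp_force: 68.8
```

Run:
```python
from h import *
s=r.sense(); print(s['contact_force'],s['wrist_torque'],s['eef_pos'],s['tcp_rot'])
```

```text
[-0.06094633 -0.62660522 -0.46082609] [-0.02581599  0.02646977 -0.03902053] [629.12752675  13.53456768  38.28184488] [3.14129192e+00 5.56999573e-04 1.35968790e+00]
```

carry_out(series=[[0,0,0,0,0,0.002,1],[0,0,0,0,0,0.003,1],[0,0,0,0,0,0.003,1]])

```text
clock: 12.68
eef_pos: [629.2, 13.6, 38.1]
tcp_rot: [3.141, 0.001, 1.36]
contact_force: [-2.4, -0.4, 5.4]
opening: 0.249
grasp_force: 69.6
```

Run:
```python
from h import *
s=r.sense(); print(s['contact_force'],s['wrist_torque'],s['eef_pos'],s['tcp_rot'])
```

```text
[-2.38183981 -0.37672752  5.43779336] [-0.03762792  0.33916505 -0.01606093] [629.16211281  13.57358459  38.1280191 ] [3.14120734e+00 5.01589292e-04 1.35966826e+00]
```

carry_out(series=[[0,0,0,-0.008,0,-0.0005,1],[0,0,0,-0.016,0,-0.0005,1],[0,0,0,-0.024,0,-0.0005,1],[0,0,0,-0.032,0,-0.0005,1],[0,0,0,-0.04,0,-0.0005,1],[0,0,0,-0.048,0,-0.0005,1],[0,0,0,-0.048,0,-0.0005,1]])

```text
clock: 13.55
eef_pos: [627.3, 2.6, 38.2]
tcp_rot: [3.14, -0.001, 1.359]
contact_force: [1.2, 6.4, 5.3]
opening: 0.248
grasp_force: 69.5
```

```bash
cat >> h.py <<'E'
def st():
    s=r.sense(); u=np.array([np.cos(-1.78),np.sin(-1.78)]); n=np.array([-u[1],u[0]]); f=s['contact_force']; d=s['eef_pos'][:2]-[627.2,4.7]
    print("t",round(s['clock'],2),"Fx,Fy,Fz",(f[:2]@u).round(2),(f[:2]@n).round(2),f[2].round(2),"x,y,z",(d@u).round(2),(d@n).round(2),s['eef_pos'][2].round(2),s['wrist_torque'].round(2),s['tcp_rot'].round(4))
E
python3 -c "from h import *; st()"
```

```text
t 13.55 Fx,Fy,Fz -6.52 -0.11 5.34 x,y,z 2.06 0.58 38.15 [ 0.95 -0.18 -0.06] [ 3.1400e+00 -9.0000e-04  1.3592e+00]
```

carry_out(series=[[0,0,0,-0.005,0,-0.001,1],[0,0,0,-0.01,0,-0.001,1],[0,0,0,-0.015,0,-0.001,1],[0,0,0,-0.02,0,-0.001,1],[0,0,0,-0.024,0,-0.001,1],[0,0,0,-0.024,0,-0.001,1]])

```text
clock: 14.3
eef_pos: [626.3, -2.7, 38.2]
tcp_rot: [3.14, -0.002, 1.359]
contact_force: [3.0, 9.8, 2.3]
opening: 0.248
grasp_force: 69.1
```

```bash
python3 -c "
from h import *; st()
import cv2
im=r.grab_frame('side')[200:330,310:470]; cv2.imwrite('pics/s6.png',cv2.resize(im[:,:,::-1],None,fx=4.5,fy=4.5,interpolation=cv2.INTER_CUBIC)); st()"
```

```text
t 14.3 Fx,Fy,Fz -10.18 0.94 2.25 x,y,z 7.42 0.61 38.21 [ 1.49 -0.35  0.07] [ 3.1399e+00 -1.7000e-03  1.3593e+00]
t 14.35 Fx,Fy,Fz -10.37 0.03 2.44 x,y,z 7.44 0.59 38.2 [ 1.51 -0.39  0.04] [ 3.1399e+00 -1.6000e-03  1.3592e+00]
```

View pics/s6.png

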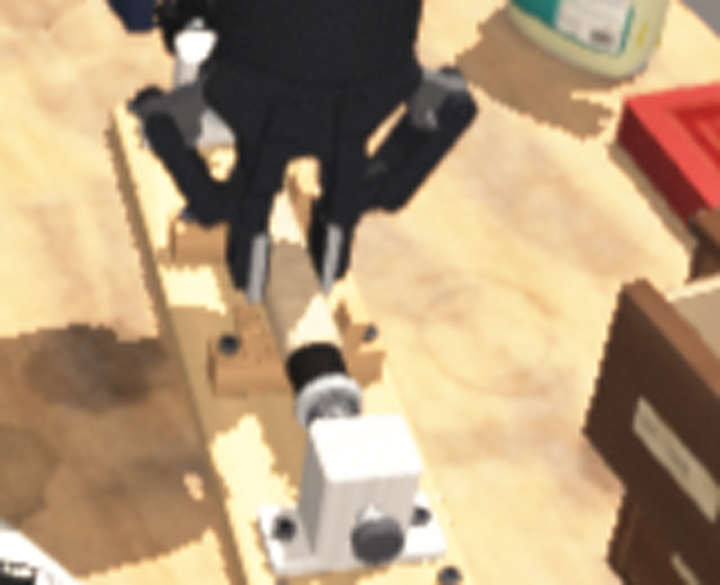

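carry_out(series=[[0,0,0,-0.004,0,-0.0003,1],[0,0,0,-0.008,0,-0.0003,1],[0,0,0,-0.0105,0,-0.0003,1],[0,0,0,-0.0105,0,-0.0003,1],[0,0,0,-0.0105,0,-0.0003,1]])

```text
clock: 14.98
eef_pos: [625.8, -4.9, 38.3]
tcp_rot: [3.14, -0.002, 1.359]
contact_force: [2.2, 12.2, 1.1]
opening: 0.253
grasp_force: 69.1
```

```bash
python3 -c "
from h import *; st()
im=r.grab_frame('side'); im=im[200:400,260:480]; cv2.imwrite('pics/s7.png',cv2.resize(im[:,:,::-1],None,fx=3,fy=3,interpolation=cv2.INTER_CUBIC)); r.grab_frame('top');st()"
```

```text
t 14.97 Fx,Fy,Fz -12.44 -0.36 1.05 x,y,z 9.67 0.64 38.27 [ 1.9  -0.46  0.05] [ 3.1397e+00 -2.1000e-03  1.3592e+00]
t 15.07 Fx,Fy,Fz -12.14 0.87 1.55 x,y,z 9.68 0.59 38.23 [ 1.87 -0.41  0.05] [ 3.1399e+00 -2.1000e-03  1.3592e+00]
```

View pics/s7.png

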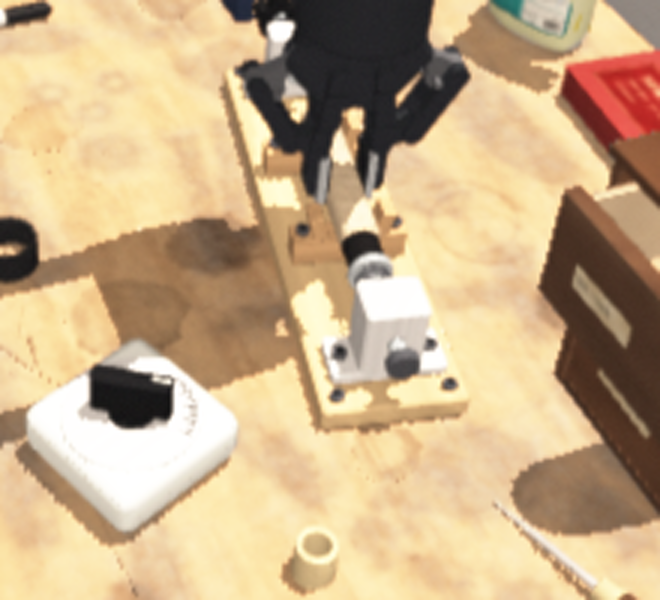

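The force along the fixture is about 12.3 N. The position matches a head pushed in about 10 mm, the blank is butted against the ferrule in its saddles, and the timer knob is near its wound position, so I'm handing it in.

```bash
python3 -c "
from rig import r
print(r.sign_off())"
```

```text
the job is handed in; nothing more can be done
None
```

I wound the timer to its stop and let it run, then laid the blank in the saddles and handed in with it pressed against the ferrule at about 12 N (head about 10 mm in, estimated from arm position and force); the marker, loupe and spare ferrule were not touched.

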